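Third hand at the vise: hold the weld coupon against the fixed jaw

ROBOT

A 6-joint arm with a two-finger parallel gripper is mounted at the origin on the work surface. World frame = base frame: x ahead of the robot, y to its left, z up, the work surface at z = 0. Lengths are in m, angles in rad, forces in N, time in s.
With the tool pointing down it reaches from about 0.2 to 0.875 m from the base axis. Payload 3.4 kg.
Tool frame: the origin (TCP) lies between the finger pads; the fingertips stand 25 mm ahead of it and the grasp point (between the pads) lies 6 mm ahead of it (r.nose_length is the z of the fingertips in the tool frame, in m); z points along the fingers, x is the direction in which the jaws open and shut, and the axes are right-handed (so a half turn about z gives the same grasp; the last joint's range is limited). The gripper opens to 94 mm and grips with 3 to 60 N. Pads are 16 mm wide; open, the fingers measure 119 mm over their backs; the gripper's body (75 mm by 177 mm) begins 78 mm behind the grasp point.
Start: joints at [1.179, 0.276, 1.505, -0, 1.361, -0.121], TCP at [0.154, 0.554, 0.23] pointing down, gripper open.
Joint ranges: [-2.89, 2.89], [-0.75, 2.08], [0.22, 2.7], [-1.18, 4.32], [0.11, 2.71], [-2.7, 2.7]. Speed limits (rad/s): [2.57, 2.57, 3.14, 3.14, 3.14, 3.14].

INTERFACE

Orientations are given as a unit quaternion [w, x, y, z].
In Python, from plant import r, gripper_to, inverse_kinematics, vision, models, telemetry gives the robot as it stands. Calls block until the motion is done:
- r.move_to(position, orientation): joint-space move of the TCP to a pose.
- r.move_l(position, rot=None, vel=0.15, guard=None): straight line of the TCP; rot=None keeps the orientation; vel is the mean speed in m/s. With guard (N) it stops when the force on the tool has changed by that much, and returns True; else False.
- r.movej(angles): joint-space move.
- gripper_to(opening, f_grip=None): finger opening in m; f_grip is the grip in N (None keeps the last); returns when the fingers have stopped.
- r.hold(seconds).
- inverse_kinematics(position, orientation): joint angles nearest the present ones, or None.
- vision.snapshot(name): name is "scene" or "top" or "wrist"; returns the picture (384x512x3 uint8, red, green, blue); there is no depth.
- vision.get_calibration(name): a dict with "fx", "fy", "cx", "cy" (pixels), "D" ([k1, k2, p1, p2, k3] as OpenCV has them; the pictures are not rectified), "position" and "orientation" of the camera in the world. Camera axes: x right, y down, z forward; pixel columns grow to the right and rows downward; lengths in m; the calibration is good to about 2 mm. A picture is of the moment at which its call begins: read the wrist's pose just before it. get_calibration takes no time and is no camera call; for the wrist camera it gives the pose at the moment of the call.
A pose or a line that the arm cannot do raises r.PlanningError and nothing moves.
- r.sign_off(): hands the job in, once; it reports no verdict.
Trained networks look in the newest picture that a camera, given by its name, has taken for a name from the list of things; names that differ only in an ending like _2 or _b are one class to them, and where a whole thing is asked for, a point or a joint stands for the part that bears it (a point fixed in the world has none). Each returns a list of dicts, best first, with "score" (0 to 1); they miss things now and then, are a little off and sometimes report something else, mostly with a low value. They report only what shows in the picture. A call takes as long as a camera call. They do not tell look-alikes from the thing itself.
- models.boxes_of(thing, camera): "at" ([x, y, z] in m, in world coordinates, good to about 4 mm: the middle of the surface that is visible of it).
- models.regions_of(thing, camera): "pixels" (384x512 bool, what is visible of it).
- models.mark_of(thing, camera): "at" ([x, y, z] in m, in world coordinates, good to about 4 mm: a listed point, or the origin of a listed thing).
Readings, each from a call of its own:
- telemetry.current_t(): time.
- telemetry.current_joints(): joint angles.
- telemetry.current_dq(): joint speeds.
- telemetry.current_joint_efforts(): joint torques, N m.
- telemetry.current_ee_pos(): TCP position.
- telemetry.current_tool_rot(): TCP orientation.
- telemetry.current_wrist_force(): force on the tool from outside, world axes, zero at the start.
- telemetry.current_torque(): the same for the moment, N m.
- telemetry.current_opening(): finger opening in m.
Only numpy, scipy, OpenCV 4.12 (cv2) and the standard library are available. Lean on these libraries where they do the work, as an engineer would, in place of code of your own. Each camera call takes 0.05 s, during which the arm holds its last target. There are 200 camera calls.

TASK

I want to clamp the T-shaped weld coupon in the toolmaker's vise: pick it up and set it, flange down, on the parallel strip between the open jaws, midway along them and just clear of the fixed jaw, then slide it over until its flange is flush against the fixed jaw and press it there, without ramming it, with a steady push of about 10 newtons. Stay gripped and keep pushing for at least three seconds, and finish like that, still holding it firmly down on the strip and pressed to the jaw, because I will then wind the screw myself. Do not shift the moving jaw and leave the other things on the bench where they are.

Things in the scene. Friction and masses are not known exactly. Their poses are not given: they have to be found in the camera images.
- tee_center (a point): T-shaped steel weld coupon, loose, 0.35 to 0.48 kg, flange flat on the bench: flange 50 (its x) x 36 (y) x 12 mm high, and along its middle an upright web 50 (x) x 12 (y) x 48 mm, 60 mm high in all; weld beads at the web roots reach 18 mm above the underside. This point: its centre, 30 mm above the underside; z up, x along the web. Same after a half turn. The only piece with a web
- tee: the same coupon; origin at the centre of its underside, axes as above
- vise: low toolmaker's vise of ground steel, fixed to the bench; origin at the centre of its underside, z up. Bed 73 mm wide (its x), 190 mm long (its y), top 32 mm above the bench. The jaws open along its y: fixed jaw at the +y end, screw head at the -y end, out to 121 mm from the origin. Both jaws are 73 mm wide and rise 35 mm above the bed (67 mm above the bench)
- fixed_jaw: the fixed jaw at the vise's +y end, rigid, 40 mm thick, its face ground and lightly oiled (friction about 0.15); origin at the foot of its clamping face, which looks to the vise's -y. Pressing against it means pushing towards the vise's +y
- fixed_jaw_face (a point): middle of the fixed jaw's clamping face, 49.5 mm above the bench; axes as the vise's
- parallel: the parallel strip: a ground, lightly oiled steel bar (friction about 0.15) that lies fixed across the bed between the jaws, 110 mm long (vise's x) x 16 mm wide (vise's y) x 20 mm high, parallel to the jaws; origin at the middle of its underside. It keeps 12 mm away from the fixed jaw's face, so its centre line is 20 mm from that face
- parallel_top (a point): middle of the strip's top face, 52 mm above the bench, where the coupon's underside rests; axes as the vise's
- moving_jaw: the moving jaw, 38 mm thick, its face looks to the vise's +y; origin at the foot of that face. It is held by the screw, 60 to 80 mm from the fixed jaw
- moving_jaw_face (a point): middle of the moving jaw's clamping face, 49.5 mm above the bench
- butt_plate: bystander: flat steel plate 60 x 45 x 12 mm with a weld bead along its top; origin at its underside
- round_bar: bystander: short upright steel round, 32 mm in diameter, 48 mm high; origin at its underside
- hex_key: bystander: T-handle hex key 110 mm long lying on the bench; origin at the middle of its shank, on the bench
- mount_tray: bystander: blue plastic tray 110 x 80 mm with small round specimen mounts, 34 mm high; origin at its underside
- caliper: bystander: digital caliper 200 mm long, lying; origin at the middle of its beam, on the bench
- suspension: bystander: white plastic bottle, 60 mm in diameter, 150 mm high; origin at its underside
- beaker: bystander: glass beaker, 68 mm in diameter, 85 mm high; origin at its underside
- notebook: bystander: notebook 210 x 150 x 10 mm with a pen on it; origin at its underside
There are look-alikes about, which are no part of the job. Several things look just like the tee: the one meant starts farthest to the robot's right.

How it is judged:
By the outcome, as a careful person would: the job done as asked, in the order asked, and still so for the second after the job is handed in, while the arm keeps its last pose, push and grip.
It also fails if it takes over 61 s, if anything falls off the work surface, if the arm or the gripper's body presses on something with over 40 N, if the wrist force passes 120 N, or if a joint passes its speed limit or range.

## Working session

There is one attempt and no reset: what is moved stays moved. The work goes in short steps, each a Python script; the robot and the scene stay as the last script left them, time stands still between calls to the robot, and variables do not carry over. Pictures are saved under pics/ and viewed, about 8 in all and at most 12, crops included, and the job is handed in when it is done.

```bash
ls; mkdir -p pics; python3 - <<'E'
from plant import r, vision, models, telemetry
import cv2, numpy as np
for c in ("scene","top"):
    im=vision.snapshot(c); cv2.imwrite(f"pics/{c}0.png",im[:,:,::-1])
    k=vision.get_calibration(c); print(c,{a:np.round(b,4).tolist() for a,b in k.items()})
    for n in ("tee_center","fixed_jaw_face","parallel_top","moving_jaw_face","vise"):
        print(n,[(np.round(d["at"],3).tolist(),round(d["score"],2)) for d in models.mark_of(n,c)])
print(telemetry.current_t(), telemetry.current_wrist_force(), r.nose_length, telemetry.current_tool_rot())
E
```

```text
pics
scene {'fx': 355.357, 'fy': 355.357, 'cx': 252.0703, 'cy': 193.2404, 'D': [-0.0357, 0.0, 0.0, 0.0, 0.0], 'position': [1.2692, -0.238, 0.5446], 'orientation': [-0.3834, 0.7382, 0.4858, -0.2683]}
tee_center [([0.62, -0.09, 0.032], 0.93), ([0.358, -0.256, 0.024], 0.87), ([0.566, -0.342, 0.029], 0.79), ([0.519, -0.023, 0.029], 0.77)]
fixed_jaw_face [([0.607, 0.149, -0.002], 0.72), ([0.598, 0.203, 0.051], 0.55), ([0.61, 0.125, 0.036], 0.46)]
parallel_top [([0.601, 0.185, 0.054], 0.53), ([0.611, 0.129, 0.053], 0.39)]
moving_jaw_face [([0.61, 0.126, 0.054], 0.57), ([0.515, 0.438, 0.002], 0.49)]
vise [([0.607, 0.147, 0.0], 0.8), ([0.514, 0.438, 0.001], 0.26)]
top {'fx': 441.411, 'fy': 441.411, 'cx': 259.4646, 'cy': 184.9207, 'D': [0.0445, 0.0, 0.0, 0.0, 0.0], 'position': [0.3777, 0.044, 1.2679], 'orientation': [0.0543, -0.6972, 0.713, -0.0511]}
tee_center [([0.52, -0.015, 0.027], 0.81), ([0.561, -0.338, 0.029], 0.79), ([0.353, -0.263, 0.032], 0.79), ([0.616, -0.092, 0.027], 0.71)]
fixed_jaw_face [([0.604, 0.2, 0.048], 0.68), ([0.561, -0.334, 0.03], 0.21)]
parallel_top [([0.601, 0.181, 0.056], 0.81)]
moving_jaw_face [([0.61, 0.128, 0.051], 0.77), ([0.522, 0.439, 0.0], 0.68)]
vise [([0.61, 0.145, 0.001], 0.77), ([0.354, 0.274, -0.001], 0.73)]
0.6 [-0.30935187 -0.10820925 -0.4241734 ] 0.025 [-3.33091464e-05  7.96081053e-01  6.05190014e-01  5.33616518e-05]
```

View pics/scene0.png

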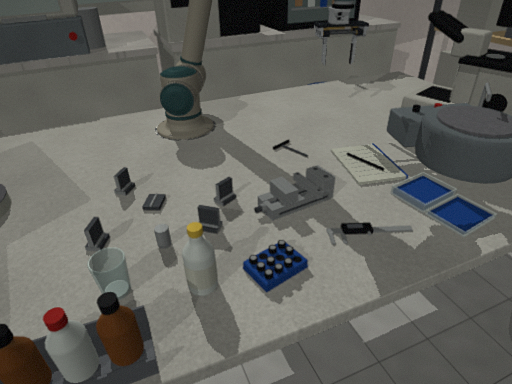

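View pics/top0.png

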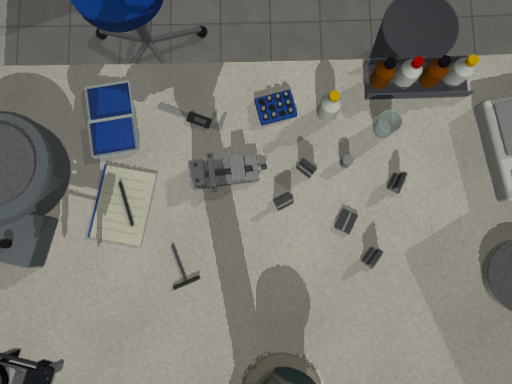

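The vise is at top (228,170). There are four tee look-alikes in the top view: (283,201), (306,167), (372,257) and (397,181). The robot's right is -y, which is image-right here. So the one meant is the tee at (397,181), world about (0.56,-0.34). In the scene view it is at (95,233). I'll look at the vise and this tee close up with the wrist camera.

```bash
cat > h.py <<'E'
from plant import r, gripper_to, inverse_kinematics, vision, models, telemetry
import cv2, numpy as np
from scipy.spatial.transform import Rotation as Ro
def quat(a):   # tool down, jaw direction (tool x) at world angle a
    c,s=np.cos(a),np.sin(a)
    return Ro.from_matrix(np.array([[c,s,0],[s,-c,0],[0,0,-1]])).as_quat(scalar_first=True)
def KRT(k):
    K=np.array([[k["fx"],0,k["cx"]],[0,k["fy"],k["cy"]],[0,0,1]])
    return K,Ro.from_quat(k["orientation"],scalar_first=True).as_matrix(),np.array(k["position"])
def toplane(px,z,k):   # pixels -> world at height z
    K,R,p=KRT(k); u=cv2.undistortPoints(np.float64(px).reshape(-1,1,2),K,np.array(k["D"]))[:,0]
    d=np.c_[u,np.ones(len(u))]@R.T; return p+d*((z-p[2])/d[:,2])[:,None]
def proj(P,k):
    K,R,p=KRT(k); return cv2.projectPoints((np.float64(P)-p)@R,np.zeros(3),np.zeros(3),K,np.array(k["D"]))[0][:,0]
def look(name):
    k=vision.get_calibration("wrist"); im=vision.snapshot("wrist")
    cv2.imwrite(f"pics/{name}.png",cv2.resize(im,(800,600),interpolation=cv2.INTER_CUBIC)[:,:,::-1])
    np.save(f"pics/{name}.npy",dict(im=im,k=k),allow_pickle=True); return im,k
def marks(n,c="wrist"): print(n,[(np.round(d["at"],4).tolist(),round(d["score"],2)) for d in models.mark_of(n,c)])
E
python3 - <<'E'
from h import *
r.move_to([0.60,0.16,0.30],quat(np.deg2rad(95)))
im,k=look("vise1"); print(k["position"],KRT(k)[1].round(2).tolist())
for n in ("fixed_jaw_face","parallel_top","moving_jaw_face","vise"): marks(n)
print(telemetry.current_joints().round(2) if hasattr(telemetry.current_joints(),'round') else telemetry.current_joints(), telemetry.current_t())
r.move_to([0.52,-0.338,0.28],quat(np.deg2rad(60)))
im,k=look("tee1"); print(k["position"]); marks("tee_center"); marks("tee")
print(telemetry.current_joints(), telemetry.current_t())
E
```

```text
[0.53484527 0.15536211 0.45490589] [[-0.09, 0.97, 0.23], [1.0, 0.09, 0.02], [-0.0, 0.23, -0.97]]
fixed_jaw_face []
parallel_top [([0.6056, 0.1828, 0.0506], 0.69)]
moving_jaw_face [([0.5997, 0.1824, 0.0314], 0.38)]
vise [([0.6095, 0.1499, 0.0008], 0.65)]
[ 0.15  0.32  1.27  0.    1.55 -1.51] 3.0
[ 0.46427679 -0.30369373  0.43506477]
tee_center [([0.3575, -0.2576, 0.0317], 0.87), ([0.5708, -0.3454, 0.0304], 0.82), ([0.5236, -0.0161, 0.0288], 0.78), ([0.6143, -0.0898, 0.0301], 0.61)]
tee [([0.6162, -0.0901, 0.0025], 0.82), ([0.3575, -0.2634, -0.0003], 0.62), ([0.5647, -0.343, 0.0008], 0.6)]
[-6.86813134e-01  3.23360223e-01  1.31431539e+00  2.57662551e-04
  1.50374456e+00 -1.73567359e+00] 4.9833
```

View pics/vise1.png

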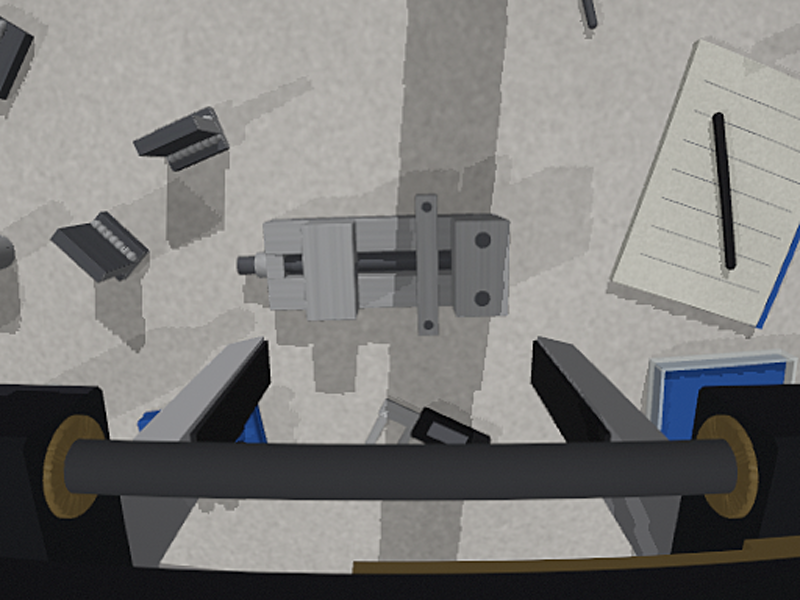

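View pics/tee1.png

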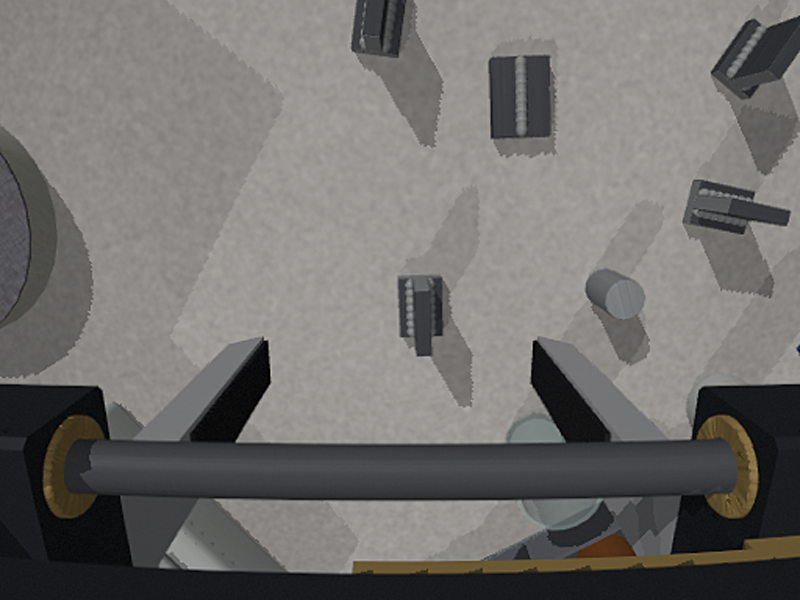

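The vise1 picture shows the strip at (427,195)–(428,335). The fixed jaw is to its right, x 455–508, and the moving jaw is at 303–357. In tee1 the target tee is at (420,310); the other tees there are at (380,20), (760,50) and (740,210). Next I'll fit the tee by silhouette and check both in enlarged crops.

```bash
cat >> h.py <<'E'
from scipy.optimize import minimize
def boxpts(x0,x1,y0,y1,z0,z1): return np.array([[x,y,z] for x in (x0,x1) for y in (y0,y1) for z in (z0,z1)])/1000.
TEE=[boxpts(-25,25,-18,18,0,12),boxpts(-25,25,-6,6,12,60)]
def place(P,x,y,a,z=0):
    c,s=np.cos(a),np.sin(a); return P@np.array([[c,s,0],[-s,c,0],[0,0,1]])+[x,y,z]
def silh(parts,pose,k,S,roi):
    m=np.zeros((roi[3]*S,roi[2]*S),np.uint8)
    for P in parts:
        q=(proj(place(P,*pose),k)-roi[:2]+.5)*S
        cv2.fillConvexPoly(m,cv2.convexHull((q*16).astype(np.int32)),1,shift=4)
    return m
def fit(parts,mask,p0,k,S=6):
    x,y,w,h=cv2.boundingRect(mask.astype(np.uint8)); roi=(x-8,y-8,w+16,h+16)
    M=cv2.resize(mask[y-8:y+h+8,x-8:x+w+8].astype(np.float32),None,fx=S,fy=S,interpolation=cv2.INTER_LINEAR)>.5
    def f(v):
        m=silh(parts,(v[0],v[1],v[2]),k,S,roi)>0; return 1-(m&M).sum()/(m|M).sum()
    b=None
    for da in (-.4,-.2,0,.2,.4):
        s=np.array(p0)+[0,0,da]
        o=minimize(f,s,method="Nelder-Mead",options=dict(initial_simplex=np.array([s,s+[.008,0,0],s+[0,.008,0],s+[0,0,.15]]),xatol=1e-5,fatol=1e-5,maxiter=300))
        if b is None or o.fun<b.fun: b=o
    return b.x,1-b.fun
E
python3 - <<'E'
from h import *
d=np.load("pics/tee1.npy",allow_pickle=True).item(); k=d["k"]; im=d["im"].copy()
best=None
for g in models.regions_of("tee","wrist"):
    ys,xs=np.nonzero(g["pixels"]); print(round(g["score"],2),xs.mean().round(),ys.mean().round(),len(xs))
    if abs(xs.mean()-269)<15 and abs(ys.mean()-198)<20: best=g["pixels"]
v,iou=fit(TEE,best,[.565,-.342,np.deg2rad(60-90)],k); print(v,np.rad2deg(v[2]),iou)
big=cv2.resize(im[165:240,230:310],None,fx=5,fy=5,interpolation=cv2.INTER_CUBIC)[:,:,::-1].copy()
for P in TEE:
    q=proj(place(P,*v),k); hh=cv2.convexHull(((q-[230,165]+.5)*5).astype(np.int32)); cv2.polylines(big,[hh],True,(0,0,255),1)
V=np.load("pics/vise1.npy",allow_pickle=True).item()["im"]
bv=cv2.resize(V[118:218,180:340],None,fx=5,fy=5,interpolation=cv2.INTER_CUBIC)[:,:,::-1]
cv2.imwrite("pics/c_tee.png",big); cv2.imwrite("pics/c_vise.png",bv)
E
```

```text
0.88 241.0 17.0 1115
0.79 466.0 133.0 1450
0.72 485.0 35.0 1845
0.69 269.0 198.0 1234
[ 0.5662084  -0.3439665  -0.49460846] -28.338977463311075 0.9642371915676907
```

View pics/c_tee.png

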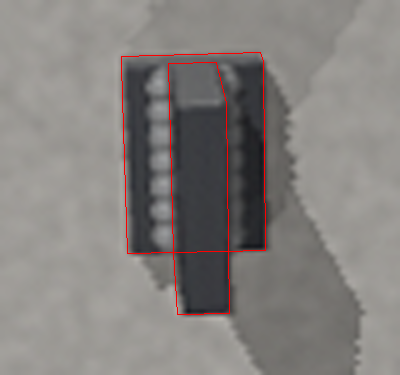

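View pics/c_vise.png

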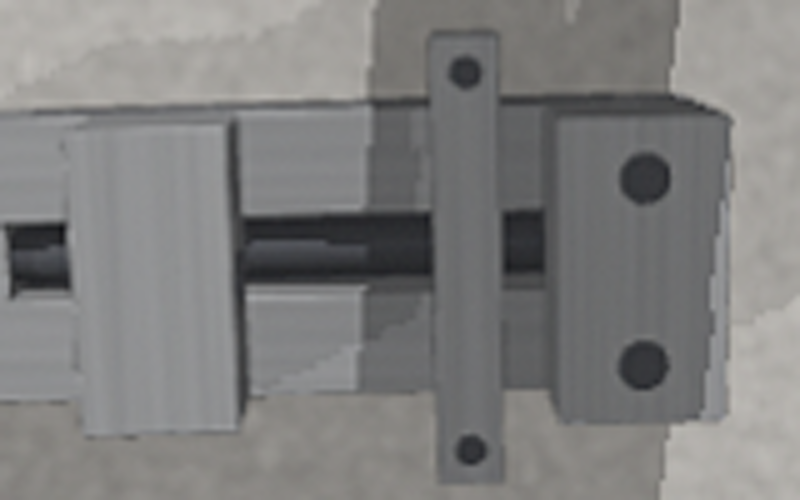

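The crop confirms the target: web and weld beads, model overlay at IoU 0.96, and the rightmost of the four. In the vise crop the strip top corners are (432,33), (499,33), (503,482) and (438,485). The upper edge of the fixed jaw face runs (557,115)–(560,421).

```bash
python3 - <<'E'
from h import *
k=np.load("pics/vise1.npy",allow_pickle=True).item()["k"]
f=lambda p,z: toplane(np.array(p)/5.+[180,118]-.4,z,k)
s=f([(432,33),(499,33),(503,482),(438,485),(465,72),(471,450)],.052); j=f([(557,115),(560,421)],.067); m=f([(230,122),(240,431)],.067)
ang=lambda a,b: np.rad2deg(np.arctan2(*(b-a)[[1,0]]))
print("strip c",s[:4].mean(0),"holes mid",s[4:].mean(0),"len",np.linalg.norm(s[0]-s[3]),"wid",np.linalg.norm(s[0]-s[1]))
print("angles (vise x axis)",ang(s[0],s[3]),ang(s[1],s[2]),ang(s[4],s[5]),ang(j[0],j[1]),ang(m[0],m[1]))
print("jaw mid",j.mean(0),"len",np.linalg.norm(j[0]-j[1]),"mov mid",m.mean(0), (j.mean(0)-m.mean(0)))
# pick
a=np.deg2rad(61.7)
r.move_to([.5662,-.344,.16],quat(a)); gripper_to(.045,20); im,k2=look("tee2"); print(k2["position"],telemetry.current_t())
for g in models.regions_of("tee","wrist"):
    ys,xs=np.nonzero(g["pixels"]); c=proj([[.5662,-.344,.03]],k2)[0]
    if np.hypot(xs.mean()-c[0],ys.mean()-c[1])<40: print(c,xs.mean(),ys.mean(),fit(TEE,g["pixels"],[.5662,-.344,-.4946],k2)); break
marks("tee_center")
E
```

```text
strip c [0.60370812 0.18232444 0.052     ] holes mid [0.60391544 0.18233445 0.052     ] len 0.1101647639630624 wid 0.015642284191305013
angles (vise x axis) 6.226439678685663 6.464921226194806 6.616287162294208 6.943895257172746 5.824233523991002
jaw mid [0.60074375 0.20233205 0.067     ] len 0.0719591778859975 mov mid [0.60939894 0.12786415 0.067     ] [-0.0086552   0.07446789  0.        ]
[ 0.50906221 -0.31225788  0.31483698] 6.55
[255.14603882 187.78218514] 255.67848509266722 186.1543110394843 (array([ 0.5665454 , -0.34380124, -0.48227381]), np.float64(0.9841331613591887))
tee_center [([0.5639, -0.3462, 0.0288], 0.71)]
```

View pics/tee2.png

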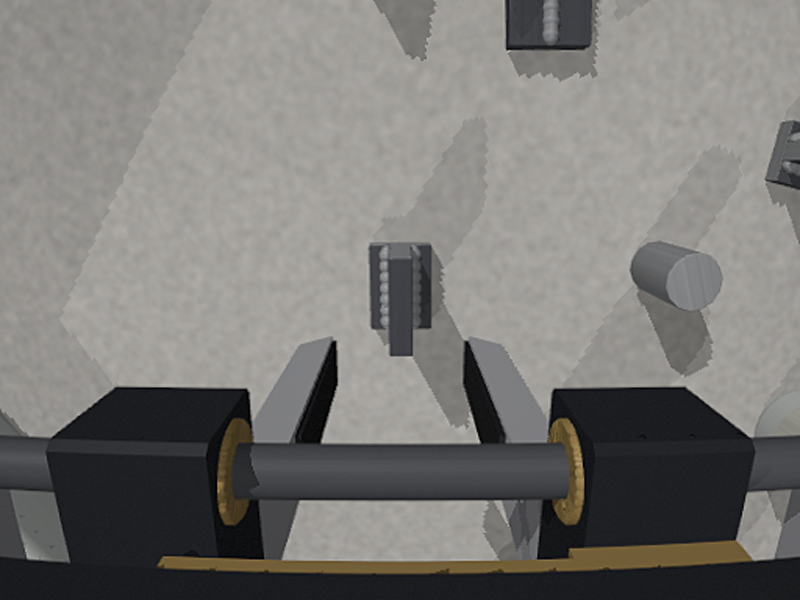

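The in-hand view gives a tee fit with IoU 0.98, and the vise dimensions come out right (strip 110 mm, jaw about 72 mm wide). The vise x axis is at 6.45°. I'll pick the coupon up and carry it over.

```bash
cat >> h.py <<'E'
AV=np.deg2rad(6.45); E=np.array([np.cos(AV),np.sin(AV),0]); N=np.array([-np.sin(AV),np.cos(AV),0])
FACE=np.array([.6013,.2022,0])
F=lambda: np.array(telemetry.current_wrist_force())
def st(s): 
    f=F(); print(s,"t",round(telemetry.current_t(),2),"p",np.round(telemetry.current_ee_pos(),4),"F n/e/z",np.round([f@N,f@E,f[2]],2),"T",np.round(telemetry.current_torque(),2),"open",round(telemetry.current_opening(),4))
E
python3 - <<'E'
from h import *
a=np.deg2rad(62.4)
r.move_l([.5665,-.3438,.10],quat(a),vel=.12)
print(r.move_l([.5665,-.3438,.047],vel=.06,guard=8)); st("down")
gripper_to(.005,50); st("grip")
r.move_l([.5665,-.3438,.26],vel=.15); st("lift")
T=FACE-.023*N
r.move_to([T[0],T[1],.26],quat(np.pi/2+AV)); st("over")
r.move_l([T[0],T[1],.18],vel=.15); r.hold(.3); st("hover")
im,k=look("hover")
for g in models.regions_of("tee","wrist"):
    ys,xs=np.nonzero(g["pixels"]); c=proj([[T[0],T[1],.163]],k)[0]; print(round(g["score"],2),xs.mean(),ys.mean(),len(xs),c)
    if np.hypot(xs.mean()-c[0],ys.mean()-c[1])<50:
        v,i=fit([p+[0,0,.133] for p in TEE],g["pixels"],[T[0],T[1],AV],k); d=np.r_[v[:2]-T[:2],0]; print("offset n,e",d@N,d@E,"yaw",np.rad2deg(v[2]-AV),i)
E
```

```text
False
down t 8.33 p [ 0.5668 -0.344   0.0474] F n/e/z [-0.58 -0.49  0.31] T [-0.05 -0.02 -0.02] open 0.0448
grip t 8.95 p [ 0.5665 -0.3439  0.0471] F n/e/z [ 0.84 -1.14  1.38] T [-0.05  0.09  0.  ] open 0.0115
lift t 10.52 p [ 0.5661 -0.3435  0.2588] F n/e/z [-0.58 -0.21 -3.56] T [-0.03  0.03 -0.01] open 0.0114
over t 12.42 p [0.6043 0.1781 0.2599] F n/e/z [-0.39 -0.09 -3.79] T [ 0.04 -0.   -0.02] open 0.012
hover t 13.4 p [0.6044 0.1794 0.181 ] F n/e/z [-0.24 -0.51 -3.76] T [ 0.05  0.   -0.03] open 0.0117
0.93 255.38219769673705 220.22120921305182 4168 [255.47572653 232.88282778]
offset n,e -0.00013922136925919345 -0.011269051337611625 yaw 0.29044377570338387 0.7389689128410374
0.77 8.934918648310388 166.3441802252816 799 [255.47572653 232.88282778]
0.68 172.28069067172035 187.80416929879974 4749 [255.47572653 232.88282778]
0.55 49.26143790849673 69.71926548397137 3213 [255.47572653 232.88282778]
```

View pics/hover.png

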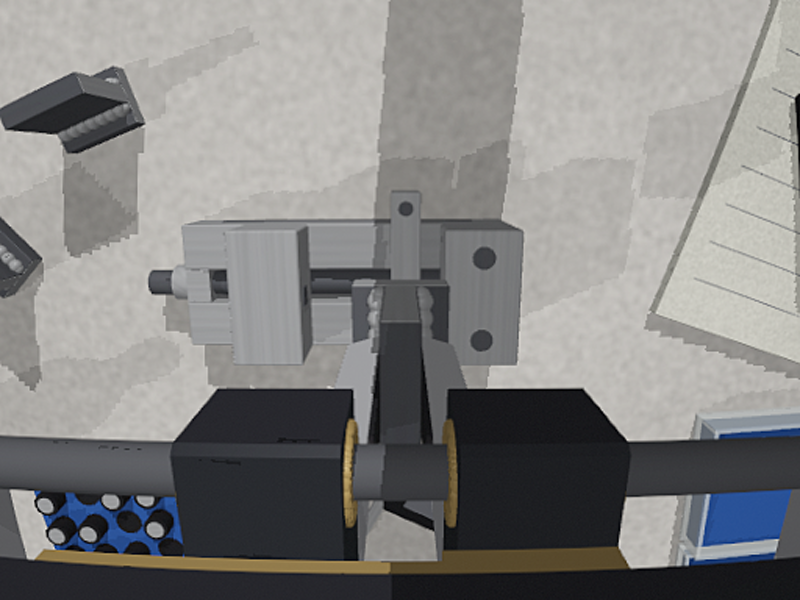

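The hover picture shows the tee held square: web at (400,300), flange top edge (352–448,281). The strip is beneath it at (405,192) and the fixed jaw at x 443–523. The fit along the web is spoilt by occlusion, so I'll check that offset from the flange corners and the jaw from this closer view, using pixels only.

```bash
python3 - <<'E'
from h import *
k=np.load("pics/hover.npy",allow_pickle=True).item()["k"]; s=512/800
f=lambda p,z: toplane((np.array(p)+.5)*s-.5,z,k)
T=np.array(telemetry.current_ee_pos())
for nm,p,z in (("flange",[(352,281),(448,281)],.146),("web top",[(388,281),(417,281),(421,322),(381,322)],.194),("jaw",[(443,230),(447,365)],.067),("jaw right",[(523,230),(518,365)],.067),("strip end",[(391,192),(420,191)],.052),("hole",[(405,209)],.052)):
    w=f(p,z)
    print(nm,"rel FACE n,e mm",[(round((x-FACE)[:2]@N[:2]*1e3,1),round((x-FACE)[:2]@E[:2]*1e3,1)) for x in w])
print("tcp rel FACE",(T-FACE)@N,(T-FACE)@E)
E
```

```text
flange rel FACE n,e mm [(np.float64(-40.3), np.float64(-25.7)), (np.float64(-5.3), np.float64(-25.8))]
web top rel FACE n,e mm [(np.float64(-26.1), np.float64(-35.6)), (np.float64(-18.2), np.float64(-35.6)), (np.float64(-17.0), np.float64(-24.0)), (np.float64(-28.1), np.float64(-24.0))]
jaw rel FACE n,e mm [(np.float64(-1.2), np.float64(-35.8)), (np.float64(2.4), np.float64(36.5))]
jaw right rel FACE n,e mm [(np.float64(39.5), np.float64(-35.9)), (np.float64(40.7), np.float64(36.6))]
strip end rel FACE n,e mm [(np.float64(-27.6), np.float64(-54.1)), (np.float64(-12.4), np.float64(-54.7))]
hole rel FACE n,e mm [(np.float64(-20.3), np.float64(-45.3))]
tcp rel FACE -0.022905614229279243 0.00017844117495268656
```

Everything agrees: a gap of about 5 mm to the jaw, and the tee about 1 mm off along the jaw. I'll correct that, then lower with a guard.

```bash
python3 - <<'E'
from h import *
T=FACE-.023*N+.0009*E
r.move_l([T[0],T[1],.108],vel=.12); r.hold(.3); st("above")
print(r.move_l([T[0],T[1],.094],vel=.015,guard=4)); st("touch"); r.hold(.5); st("settle")
p=np.array(telemetry.current_ee_pos())
print("cmd?",p)
E
```

```text
above t 14.55 p [0.6052 0.1795 0.1088] F n/e/z [ 0.64  0.51 -3.45] T [-0.02  0.02  0.04] open 0.0119
True
touch t 15.18 p [0.6048 0.1794 0.0991] F n/e/z [0.11 0.69 5.22] T [ 0.06 -0.02 -0.03] open 0.0117
settle t 15.68 p [0.6048 0.1794 0.0991] F n/e/z [0.68 1.06 6.1 ] T [ 0.09 -0.08 -0.03] open 0.0118
cmd? [0.604826   0.17942845 0.09906783]
```

Contact came at the predicted height. Now slide slowly toward the jaw with a guard.

```bash
python3 - <<'E'
from h import *
p=np.array(telemetry.current_ee_pos()); z=.0990
q=p+.003*N; q[2]=z; print(r.move_l(q,vel=.01,guard=6)); st("half")
q=p+.010*N; q[2]=z; print(r.move_l(q,vel=.006,guard=4)); st("contact"); r.hold(.3); st("settle")
print("n rel FACE",(np.array(telemetry.current_ee_pos())-FACE)@N)
E
```

```text
False
half t 16.2 p [0.6047 0.1824 0.0991] F n/e/z [-0.45  0.44  4.1 ] T [-0.23 -0.13  0.02] open 0.0116
True
contact t 16.86 p [0.6044 0.1845 0.0991] F n/e/z [ 0.25 -0.36  2.62] T [ 0.14  0.   -0.01] open 0.012
settle t 17.16 p [0.6046 0.184  0.0991] F n/e/z [ 0.99 -0.4   0.77] T [ 0.31 -0.01  0.04] open 0.0118
n rel FACE -0.01845557036090973
```

```bash
cat >> h.py <<'E'
def avg(n=6):
    L=[]
    for _ in range(n): r.hold(.05); L.append(np.r_[F(),telemetry.current_torque()])
    f=np.mean(L,0); return np.array([f[:3]@N,f[:3]@E,f[2],f[5],f[3:]@E])
E
python3 - <<'E'
from h import *
p=np.array(telemetry.current_ee_pos()); p[2]=.0989
print(avg().round(2))
for i in range(8):
    q=p+.0003*(i+1)*N
    g=r.move_l(q,vel=.005,guard=8); f=avg(4)
    print(i,g,f.round(2),"n",((np.array(telemetry.current_ee_pos())-FACE)@N*1e3).round(2),"z",round(telemetry.current_ee_pos()[2],4),round(telemetry.current_t(),2))
    if f[0]<-5: break
E
```

```text
[0.97 0.01 0.66 0.02 0.26]
0 False [-1.49  0.32  2.51 -0.03 -0.27] n -18.42 z 0.0991 18.02
1 False [-1.74 -0.15  3.29 -0.03 -0.34] n -17.93 z 0.0991 18.47
2 False [-2.99  0.35  4.34  0.   -0.59] n -17.81 z 0.0991 18.92
3 False [-3.9   0.06  5.3  -0.04 -0.75] n -17.76 z 0.0991 19.37
4 False [-4.05  0.33  5.   -0.01 -0.89] n -17.75 z 0.0991 19.82
5 False [-5.05  0.48  5.23  0.01 -0.99] n -17.72 z 0.0991 20.27
```

```bash
cat > step.py <<'E'
from h import *
import json,sys
# integral force trim on the commanded target
q=np.array(json.load(open("q.json"))) if len(sys.argv)>1 else None
E
python3 - <<'E'
from h import *
import json
p=np.array(telemetry.current_ee_pos()); print(((p-FACE)@N*1e3).round(2))
# last command: n = start + 1.8 mm (start -18.45), z .0989
e=(p-FACE)@E; n=-.01845+.0018; z=.0989
def cmd(): 
    q=FACE+n*N+e*E; q[2]=z; return q
for i in range(12):
    f=avg(4); en=-10.3-f[0]; ez=8-f[2]
    tilt=Ro.from_quat(telemetry.current_tool_rot(),scalar_first=True).as_matrix()[:,2]
    print(i,f.round(2),"n",((np.array(telemetry.current_ee_pos())-FACE)@N*1e3).round(2),"z",round(telemetry.current_ee_pos()[2],4),"tilt n,e deg",np.rad2deg([tilt@N,tilt@E]).round(2),round(telemetry.current_t(),2))
    if abs(en)<.5 and abs(ez)<1.2: break
    n+=np.clip(-en*.00015,-.0004,.0004); z-=np.clip(ez*.0001,-.0002,.0002)
    r.move_l(cmd(),vel=.005,guard=15)
json.dump([n,e,z],open("q.json","w"))
E
```

```text
-17.72
0 [-4.91  0.58  5.48 -0.01 -0.97] n -17.72 z 0.0991 tilt n,e deg [-0.37 -0.12] 20.47
1 [-5.72 -0.52  6.37  0.01 -1.16] n -17.68 z 0.0991 tilt n,e deg [-0.41 -0.13] 20.92
2 [-6.95 -0.79  7.09  0.   -1.31] n -17.65 z 0.0991 tilt n,e deg [-0.45 -0.13] 21.37
3 [-7.27 -0.26  7.86 -0.   -1.48] n -17.61 z 0.0991 tilt n,e deg [-0.49 -0.13] 21.82
4 [-8.05 -0.98  8.12 -0.01 -1.6 ] n -17.57 z 0.0991 tilt n,e deg [-0.52 -0.13] 22.27
5 [-8.94 -0.8   7.71  0.02 -1.76] n -17.53 z 0.0991 tilt n,e deg [-0.56 -0.13] 22.72
6 [-9.45 -0.79  7.55 -0.03 -1.82] n -17.51 z 0.0991 tilt n,e deg [-0.57 -0.14] 23.17
7 [-9.2  -1.15  8.51  0.01 -1.9 ] n -17.51 z 0.0991 tilt n,e deg [-0.59 -0.13] 23.62
8 [-1.026e+01 -1.030e+00  8.070e+00 -1.000e-02 -1.940e+00] n -17.47 z 0.0991 tilt n,e deg [-0.6  -0.14] 24.07
```

Yaw torque is about 0, so the flange face sits flush. The compliant arm has let the tool lean about 0.6° though. I'll trim the commanded orientation so the coupon sits flat, and hold the force while doing so.

```bash
python3 - <<'E'
from h import *
import json
n,e,z=json.load(open("q.json")); w=np.zeros(3); base=Ro.from_quat(quat(np.pi/2+AV),scalar_first=True)
for i in range(16):
    f=avg(4); en=-10.3-f[0]; ez=8-f[2]
    t=Ro.from_quat(telemetry.current_tool_rot(),scalar_first=True).as_matrix()[:,2]
    print(i,f.round(2),"n",((np.array(telemetry.current_ee_pos())-FACE)@N*1e3).round(2),"z",round(telemetry.current_ee_pos()[2],5),"tilt",np.rad2deg([t@N,t@E]).round(2),round(telemetry.current_t(),2))
    if abs(en)<.5 and abs(ez)<1.2 and np.hypot(t[0],t[1])<.0015: break
    d=-np.clip(t[:2]*.5,-.003,.003); w+=[d[1],-d[0],0]
    n+=np.clip(-en*.00015,-.0004,.0004); z-=np.clip(ez*.0001,-.0002,.0002)
    q=FACE+n*N+e*E; q[2]=z
    r.move_l(q,(Ro.from_rotvec(w)*base).as_quat(scalar_first=True),vel=.005,guard=15)
json.dump([n,e,z,*w],open("q.json","w")); st("end")
E
```

```text
0 [-9.96 -0.78  8.19  0.01 -1.94] n -17.48 z 0.0991 tilt [-0.6  -0.14] 24.27
1 [-10.    -0.57   8.3    0.03  -2.12] n -17.74 z 0.09908 tilt [-0.21  0.04] 24.72
2 [-1.031e+01 -2.500e-01  8.080e+00  1.000e-02 -2.190e+00] n -17.8 z 0.09908 tilt [-0.12  0.02] 25.17
3 [-10.54  -0.48   7.8    0.02  -2.22] n -17.84 z 0.09907 tilt [-0.06  0.01] 25.62
end t 25.62 p [0.6047 0.1846 0.0991] F n/e/z [-10.73  -0.96   8.69] T [-2.16 -0.12  0.01] open 0.0118
```

Push is 10.5 N, down force 8 N, and the tool is vertical. Now hold for 3.5 s while monitoring, and take a picture.

```bash
python3 - <<'E'
from h import *
for _ in range(7): r.hold(.3); print(avg(4).round(2))
im,k=look("final"); st("end"); s=vision.snapshot("scene")
for nm in ("moving_jaw_face",): marks(nm); marks(nm,"scene")
a=cv2.resize(im[90:250,80:400],(800,400),interpolation=cv2.INTER_CUBIC); b=cv2.resize(s[130:280,130:430],(400,200),interpolation=cv2.INTER_CUBIC)
cv2.imwrite("pics/f2.png",np.vstack([a,np.hstack([b,cv2.resize(s[160:240,245:365],(400,200),interpolation=cv2.INTER_CUBIC)])])[:,:,::-1])
E
```

```text
[-10.39  -0.55   7.75   0.04  -2.25]
[-10.23  -1.12   8.28   0.03  -2.24]
[-1.04e+01 -9.90e-01  8.21e+00  1.00e-02 -2.22e+00]
[-10.48  -0.28   8.2    0.02  -2.24]
[-10.35  -0.64   7.89   0.02  -2.24]
[-10.43  -0.58   7.6    0.    -2.22]
[-11.03  -0.72   8.58   0.03  -2.25]
end t 29.17 p [0.6048 0.1847 0.0991] F n/e/z [-10.38   0.3    9.19] T [-2.26 -0.12  0.03] open 0.0115
moving_jaw_face [([0.6101, 0.1251, 0.0501], 0.64)]
moving_jaw_face [([0.611, 0.1281, 0.0506], 0.6), ([0.7811, 0.2466, -0.0053], 0.35)]
```

View pics/f2.png

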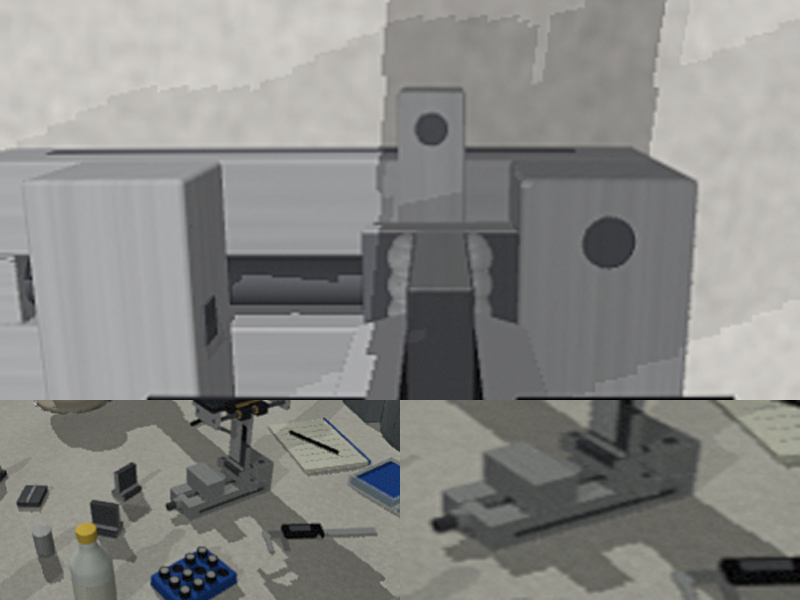

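The picture shows the flange's right edge at x≈517, lying along the jaw face with no gap. The coupon sits on the strip, and the moving jaw and the bystanders are where they were. The push has been steady at about 10.4 N for more than 3.5 s.

```bash
python3 - <<'E'
from h import *
r.hold(.5); print(avg(4).round(2)); r.sign_off()
E
```

```text
[-10.43  -1.17   7.92   0.03  -2.21]
the job is handed in; nothing more can be done
```

The T coupon is on the parallel strip, flange down and pressed against the fixed jaw, and the job is handed in. The arm is still gripping and pushing, so you can wind the screw.

I took the tee farthest to the robot's right and gripped it across the web. I set it on the strip about 5 mm clear of the jaw, then slid it over slowly and pressed.

**Last checks**
- **Push:** it held between 10.2 and 11.0 N, averaging about 10.4 N, for more than 3.5 s and was still 10.4 N at hand-in. A little of that (under about 2 N) may be carried by friction on the strip rather than the jaw.
- **Down force:** about 8 N at the wrist, plus the coupon's weight, keeps it on the strip.
- **Fit:** yaw torque was about 0, and the last picture showed no gap along the jaw. The arm's give had leaned the tool 0.6° under the push, so I trimmed that to under 0.1°.
- **Midway along the jaws:** I corrected an offset of about 1 mm before setting it down. I did not measure it again after pressing.
- **Moving jaw and the rest of the bench:** the moving jaw read within the vision's accuracy of where it started. The bystanders in the last pictures looked unmoved.

**Disagreed or failed:** the outline fit of the held coupon at hover was spoilt by the fingers hiding it, so I used the flange corners instead. One reading of the jaw's angle from that view was about 3° off and I ignored it, because the earlier angles and the near-zero yaw torque disagreed with it.

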